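# Weigh the specimen jar from behind the reagent bottles

## Task

The specimen jar to be weighed stands at the back of the grey bottle rack, shut in by three tall reagent bottles. Clear all three bottles out of the way, standing upright in the steel tray, then set the jar in the middle of the balance pan, and finally put every bottle back upright in the rack compartment it came from. Set everything down gently rather than dropping it, tip nothing over, and leave the beaker and the slide mailer in their compartments.

Things in the scene. Friction and masses are not known exactly. Their poses are not given: they have to be found in the camera images.
- rack: Grey plastic bottle rack, fixed, 135 (x) x 201 (y) x 22 mm high, origin at centre of underside. 2 rows of 3 open square compartments, 63 mm inside, centres x = -33 (front, robot side) or +33 (back), y = -66, 0, 66 mm; floor top 4 mm, wall tops 22 mm. Jar: back middle. Tall bottles: back left, back right and front middle, in any arrangement. Beaker and mailer: front corners.
- tray: Empty stainless steel instrument tray, fixed, 260 (x) x 160 (y) x 18 mm high, origin at the centre of its underside, floor and walls 3 mm thick. The side area for the bottles: it lies on one side of the rack, the balance on the other. All three bottles fit in a row along its x, 80 mm apart.
- balance: White top-loading laboratory balance, fixed. Its flat round steel pan, 120 mm in diameter, has its top 72 mm above the bench and does not give. The origin is at bench height exactly under the pan's centre. Housing 190 mm wide (y), 54 mm high (grey deck under the pan 61 mm), from 178 mm in front (-x, display and keys) to 78 mm behind the origin.
- round_bottle: Round white plastic bottle, 104 mm tall, origin at the centre of its underside, z up. Body 50 mm in diameter, shoulder at 64 to 75 mm; ribbed screw cap 30 mm in diameter (32 over the ribs) from 80 to 104 mm. Grip it by the cap from above, fingertips down to about 82 mm. 0.1 to 0.18 kg.
- square_bottle: White plastic bottle of square section 44 x 44 mm, 98 mm tall, origin at the centre of its underside, z up, sides along x and y. Shoulder at 62 to 67 mm; ribbed screw cap 30 mm in diameter (32 over the ribs) from 74 to 98 mm. Grip it by the cap from above, fingertips down to about 76 mm. It fits its compartment at any yaw. 0.09 to 0.16 kg.
- slim_bottle: Slim round white plastic bottle, the tallest, 124 mm, origin at the centre of its underside, z up. Body 44 mm in diameter, shoulder at 86 to 96 mm; ribbed screw cap 28 mm in diameter (30 over the ribs) from 100 to 124 mm. Grip it by the cap from above, fingertips down to about 102 mm. 0.11 to 0.2 kg.
- jar: Low round specimen jar, 48 mm tall, origin at the centre of its underside, z up: clear glass, 51 mm in diameter, with a wide flat black screw lid 52 mm in diameter from 31 to 48 mm. Closed. Grip it across the lid from above once the bottles beside it are gone, fingertips down to about 24 mm; the rack's walls reach 18 mm above its underside. 0.08 to 0.15 kg.
- beaker: Small open glass beaker, 42 mm in diameter at the rim, 50 mm tall, standing in a front corner compartment of the rack; origin at the centre of its underside. Leave it.
- mailer: Closed blue plastic slide mailer (rectangular box), 36 x 52 x 48 mm tall, standing in the other front corner compartment; origin at the centre of its underside. Leave it.

How it is judged:
By the outcome, as a careful person would: the job done as asked, in the order asked, and still so for the second after the job is handed in, with the robot touching nothing.
It also fails if it takes over 144 s, if anything falls off the work surface, if the arm or the gripper's body presses on something with over 40 N, if the wrist force passes 120 N, or if a joint passes its speed limit or range.

## Robot

A 7-joint arm with a two-finger parallel gripper is mounted at the origin on the work surface. World frame = base frame: x ahead of the robot, y to its left, z up, the work surface at z = 0. Lengths are in m, angles in rad, forces in N, time in s.
With the tool pointing down it reaches from about 0.4 to 0.85 m from the base axis. Payload 10.4 kg.
Tool frame: the origin (TCP) lies between the finger pads; the fingertips stand r.nose_length ahead of it and the grasp point (between the pads) lies 6 mm ahead of it (r.nose_length is the distance from the TCP to the fingertips, in m); z points along the fingers, x is the direction in which the jaws open and shut, and the axes are right-handed (so a half turn about z gives the same grasp; the last joint's range is limited). The gripper opens to 87 mm and grips with 3 to 60 N. Pads are 19 mm wide; open, the fingers measure 117 mm over their backs; the gripper's body (75 mm by 190 mm) begins 51 mm behind the grasp point.
Start: joints at [-1.342, 0.332, -0.065, 1.46, 0.022, 1.35, -0.088], TCP at [0.156, 0.605, 0.208] pointing down, gripper open.
Joint ranges: [-2.6, 2.6], [-0.5, 2.12], [-1.47, 1.34], [0.16, 2.42], [-1.27, 4.41], [0.06, 2.06], [-2.6, 2.6]. Speed limits (rad/s): [2.22, 2.22, 2.79, 2.79, 3.14, 3.14, 3.14].

## Interface

Orientations are given as a unit quaternion [x, y, z, w].
In Python, from bench import r gives the robot as it stands. The module is installed in compiled form; this text tells all that it offers.
- The arm moves only by the shell command python3 -m creep 'ROWS' [OPENING] [FORCE]. ROWS is JSON, a list of rows, each an object of numbers: "x", "y", "z": the shift along the world's x, y, z in m; "spin": the turn about the world's z in degrees. In form: [{"x": .., "y": .., "z": .., "spin": ..}, ...]. A call has 1 to 12 rows; each row is the pose to reach, as a shift and turn from the pose commanded when the call began; what a row does not reach only later rows make up. A row lasts 1/8 s, in which the tool goes at most 62.5 mm and 10.7 degrees, less where a joint would pass 70% of its speed; a pose out of reach is approached as far as the arm can. A call with a gripper value outside its range is refused whole. OPENING is the finger opening in m, from 0 to 0.087, set as the call begins (- or left out, the last holds). The fingers move at their own pace and stop on an object; FORCE is the grip in N (left out, the last holds). Time passes only in rows, so rows that repeat a pose let the fingers close. It gives the time, the measured TCP pose, the force and the opening at its end, in the units of the state.
- r.read_state(): the state, without advancing time (a new reading comes with each control period).
- r.camera(name): name is "scene" or "top"; returns a dict with "pixels" (420x560x3 uint8, blue, green, red), "z_map" (420x560 float32, m along the optical axis (not along the pixel's ray), 0 where there is no reading), "K" (3x3 intrinsics, pixels), "R" (3x3) and "t" (3): a world point X has camera coordinates R X + t. Camera axes: x right, y down, z forward; pixel columns grow to the right and rows downward; lengths in m; the calibration is good to about 2 mm. A picture is of the moment at which its call begins.
- r.close_job(): hands the job in, once; it reports no verdict.
The state is a dict: "time": time; "joint_positions": joint angles; "joint_vel": joint speeds; "joint_torque": joint torques, N m; "ee_pos": TCP position; "eef_rot": TCP orientation; "ft_force": force on the tool from outside, world axes, zero at the start; "torque": the same for the moment, N m; "width": finger opening in m.
Only numpy, scipy, OpenCV 4.12 (cv2) and the standard library are available. Lean on these libraries where they do the work, as an engineer would, in place of code of your own. Each camera call takes 0.05 s, during which the arm holds its last target. There are 200 camera calls.

## Working session

There is one attempt and no reset: what is moved stays moved. The work goes in short steps, Python scripts to look and compute and a shell command to move; the robot and the scene stay as the last step left them, time stands still between calls to the robot, and variables do not carry over. Pictures are saved under pics/ and viewed, about 12 in all and at most 16, crops included, and the job is handed in when it is done.

```bash
mkdir -p pics
cat > h.py <<'E'
import numpy as np, cv2
from bench import r
def cam(n): return r.camera(n)
def pts(c):
    z=c["z_map"].astype(float); h,w=z.shape; u,v=np.meshgrid(np.arange(w),np.arange(h))
    K=c["K"]; P=np.stack([(u-K[0,2])/K[0,0]*z,(v-K[1,2])/K[1,1]*z,z],-1)
    X=(P-c["t"])@c["R"]; X[z==0]=np.nan; return X
E
python3 - <<'E'
from h import *
print(r.nose_length, r.read_state())
for n in("top","scene"):
    c=cam(n); np.savez(f"{n}0.npz",**c); cv2.imwrite(f"pics/{n}0.png",c["pixels"]); print(n,-c["R"].T@c["t"],c["K"][0,0])
E
```

```text
0.025 {'time': 0.0, 'joint_positions': array([-1.34159157,  0.3328985 , -0.06467374,  1.46093286,  0.02164964,
        1.34989357, -0.08849034]), 'joint_vel': array([-1.12473614e-03, -1.27284006e-03, -8.55853296e-05, -8.68870538e-04,
       -1.28956048e-04, -8.30078580e-04,  1.36655267e-03]), 'joint_torque': array([-1.11415520e-03, -6.23241735e+01,  2.37894407e-02, -3.89909506e+01,
       -6.15276187e-02,  3.93158651e-02,  1.37312027e-04]), 'ee_pos': array([0.15565881, 0.60489033, 0.20684131]), 'eef_rot': array([ 7.90295996e-01,  6.12724834e-01, -5.27883921e-04,  4.86710134e-04]), 'ft_force': array([-0.01240804,  0.30038189, -0.28414505]), 'torque': array([0.02304239, 0.01016674, 0.04151577]), 'width': 0.0873340383572585}
top [ 0.46358561 -0.01143538  1.10709199] 544.5330827173715
scene [ 1.17758446 -0.39529529  0.61009306] 455.201187576623
```

View pics/top0.png

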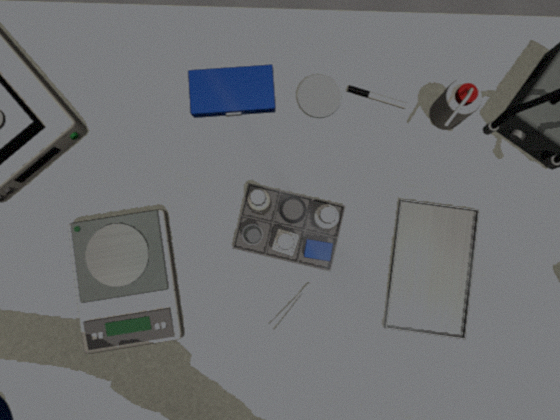

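View pics/scene0.png

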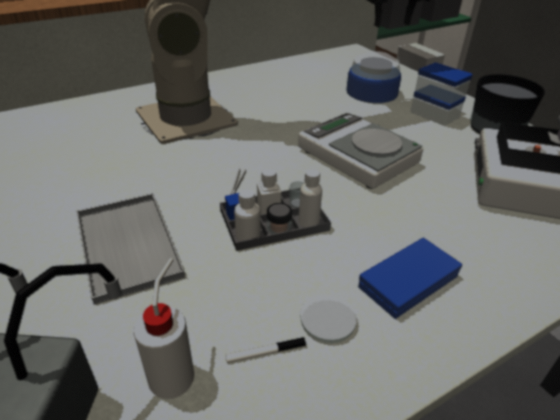

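Run:
```python
from h import *
c=dict(np.load("top0.npz")); X=pts(c); Z=X[...,2]; print("valid",np.mean(c["z_map"]>0))
def blobs(lo,hi,mina=60):
    m=((Z>lo)&(Z<hi)).astype(np.uint8)
    n,l,s,ce=cv2.connectedComponentsWithStats(m)
    for i in range(1,n):
        if s[i,4]>=mina:
            k=l==i; p=X[k]; print((lo,hi),"px",ce[i].round(0),s[i,4],"med",np.median(p,0).round(4),"min",np.percentile(p,2,0).round(3),"max",np.percentile(p,98,0).round(3))
for b in[(.118,.14),(.104,.114),(.097,.104),(.064,.08),(.045,.06),(.019,.026),(.013,.0185)]: blobs(*b)
```

```text
valid 0.9963860544217688
(0.118, 0.14) px [546.  80.] 805 med [ 0.811  -0.4846  0.1278] min [ 0.776 -0.506  0.12 ] max [ 0.865 -0.444  0.132]
(0.118, 0.14) px [ 18. 122.] 442 med [0.6979 0.4861 0.1282] min [0.649 0.455 0.118] max [0.779 0.522 0.133]
(0.118, 0.14) px [461.  98.] 650 med [ 0.7721 -0.3211  0.1251] min [ 0.747 -0.361  0.119] max [ 0.809 -0.299  0.137]
(0.118, 0.14) px [544. 120.] 1164 med [ 0.74   -0.4796  0.1279] min [ 0.7   -0.504  0.12 ] max [ 0.77  -0.434  0.132]
(0.118, 0.14) px [258. 197.] 194 med [0.5797 0.0426 0.1282] min [0.567 0.03  0.12 ] max [0.593 0.055 0.132]
(0.104, 0.114) px [ 22. 139.] 151 med [0.676  0.484  0.1093] min [0.641 0.454 0.104] max [0.73  0.523 0.114]
(0.104, 0.114) px [535. 133.] 147 med [ 0.718  -0.4688  0.109 ] min [ 0.689 -0.512  0.104] max [ 0.75  -0.427  0.114]
(0.104, 0.114) px [328. 214.] 199 med [ 0.5543 -0.0866  0.1083] min [ 0.54  -0.1    0.105] max [ 0.568 -0.074  0.112]
(0.097, 0.104) px [533. 134.] 110 med [ 0.7193 -0.4665  0.1   ] min [ 0.686 -0.515  0.097] max [ 0.749 -0.426  0.104]
(0.097, 0.104) px [ 23. 142.] 119 med [0.672
[... 2089 characters left out ...]
-0.452  0.026]
(0.019, 0.026) px [248. 211.] 116 med [0.5531 0.0728 0.0219] min [0.535 0.025 0.019] max [0.61  0.086 0.025]
(0.019, 0.026) px [302. 200.] 208 med [ 0.5915 -0.0288  0.022 ] min [ 0.546 -0.125  0.019] max [0.613 0.037 0.025]
(0.019, 0.026) px [308. 240.] 343 med [ 0.5186 -0.053   0.022 ] min [ 0.453 -0.116  0.019] max [0.576 0.023 0.025]
(0.019, 0.026) px [251. 248.] 111 med [0.4855 0.0605 0.022 ] min [0.473 0.008 0.019] max [0.527 0.094 0.025]
(0.013, 0.0185) px [320.  95.] 1312 med [ 0.8069 -0.0703  0.0155] min [ 0.766 -0.112  0.013] max [ 0.849 -0.028  0.018]
(0.013, 0.0185) px [359.  91.] 90 med [ 0.819  -0.153   0.0148] min [ 0.81  -0.172  0.013] max [ 0.829 -0.13   0.018]
```

Top view: slim bottle cap at (258,197), jar at (293,209), round bottle cap at (328,214), square bottle at (285,241), beaker at (252,234) and mailer at (318,250). The tray is on the right at (432,268) and the balance pan on the left at (117,255). The scene view agrees.

Run:
```python
from h import *
c=dict(np.load("top0.npz")); X=pts(c); Z=X[...,2]
def rect(m,name):
    p=X[m][:,:2].astype(np.float32)*1000; print(name,len(p),cv2.minAreaRect(p))
x,y=X[...,0],X[...,1]
rect((Z>.019)&(Z<.025)&(x>.43)&(x<.64)&(y>-.14)&(y<.11),"rack")
k=(y<-.13)&(y>-.42)&(x>.28)&(x<.66)
for b in[(.008,.021),(.011,.021),(.002,.021)]: rect(k&(Z>b[0])&(Z<b[1]),"tray%s"%(b,))
f=k&(x>.4)&(x<.55)&(y<-.2)&(y>-.3); print("tray floor z",np.nanmedian(Z[f]))
s=dict(np.load("scene0.npz")); S=pts(s)
for n,q,h in[("slim",(.580,.0425),.128),("round",(.554,-.087),.108),("square",(.503,-.009),.102),("jar",(.567,-.022),.052),("pan",(.4685,.309),.072)]:
    R=.026 if n in("slim","round","square") else (.04 if n=="jar" else .075)
    out=[]
    for A in(X,S):
        m=(np.hypot(A[...,0]-q[0],A[...,1]-q[1])<R)&(abs(A[...,2]-h)<.0025)
        p=A[m]; (cx,cy),rad=cv2.minEnclosingCircle(p[:,:2].astype(np.float32)*1000); out.append((len(p),p.mean(0).round(4),round(cx,1),round(cy,1),round(rad,1)))
    print(n,out)
```

```text
rack 799 ((535.3895874023438, -15.422813415527344), (201.08367919921875, 135.2390899658203), 78.48577117919922)
tray(0.008, 0.021) 1091 ((461.274658203125, -304.5752258300781), (161.94656372070312, 260.12103271484375), 83.86408233642578)
tray(0.011, 0.021) 849 ((461.274658203125, -304.5752258300781), (161.94656372070312, 260.12103271484375), 83.86408233642578)
tray(0.002, 0.021) 11610 ((469.93255615234375, -274.9976806640625), (379.70452880859375, 289.9302062988281), 0.006369083654135466)
tray floor z 0.0027785463669098426
slim [(142, array([0.5805, 0.0427, 0.1281]), 580.9, 43.0, 14.1), (97, array([0.5832, 0.0444, 0.1279]), 582.9, 45.4, 14.1)]
round [(172, array([ 0.5538, -0.0865,  0.1081]), 554.2, -86.4, 14.7), (129, array([ 0.5566, -0.0853,  0.1077]), 555.5, -84.9, 17.0)]
square [(159, array([ 0.5024, -0.0095,  0.1021]), 502.9, -9.2, 14.8), (94, array([ 0.5058, -0.0084,  0.1018]), 505.1, -7.7, 14.6)]
jar [(433, array([ 0.5672, -0.0218,  0.0524]), 567.2, -22.0, 25.9), (333, array([ 0.5704, -0.0214,  0.0522]), 568.9, -20.9, 26.5)]
pan [(2582, array([0.4685, 0.3094, 0.0721]), 468.7, 309.2, 60.1), (966, array([0.4732, 0.309 , 0.0722]), 471.0, 311.3, 61.5)]
```

```bash
python3 -m creep '[{"x":0.02,"y":-0.034},{"x":0.05,"y":-0.085},{"x":0.08,"y":-0.138,"spin":3},{"x":0.11,"y":-0.19,"spin":3},{"x":0.14,"y":-0.242,"spin":3},{"x":0.17,"y":-0.294,"spin":3},{"x":0.2,"y":-0.346,"spin":3},{"x":0.23,"y":-0.398,"spin":3},{"x":0.26,"y":-0.45,"spin":3},{"x":0.29,"y":-0.502,"spin":3},{"x":0.32,"y":-0.554,"spin":3},{"x":0.34,"y":-0.589,"spin":3}]' 0.06 25
python3 -m creep '[{"x":0.03,"y":-0.052},{"x":0.05,"y":-0.087},{"x":0.059,"y":-0.102},{"x":0.059,"y":-0.102},{"x":0.059,"y":-0.102}]'
```

```text
invalid input at $[0]: expected keys x, y, z, spin
invalid input at $[0]: expected keys x, y, z, spin
```

```bash
python3 -m creep '[{"x":0.02,"y":-0.034,"z":0,"spin":0},{"x":0.05,"y":-0.085,"z":0,"spin":0},{"x":0.08,"y":-0.138,"z":0,"spin":3},{"x":0.11,"y":-0.19,"z":0,"spin":3},{"x":0.14,"y":-0.242,"z":0,"spin":3},{"x":0.17,"y":-0.294,"z":0,"spin":3},{"x":0.2,"y":-0.346,"z":0,"spin":3},{"x":0.23,"y":-0.398,"z":0,"spin":3},{"x":0.26,"y":-0.45,"z":0,"spin":3},{"x":0.29,"y":-0.502,"z":0,"spin":3},{"x":0.32,"y":-0.554,"z":0,"spin":3},{"x":0.34,"y":-0.589,"z":0,"spin":3}]' 0.06 25
python3 -m creep '[{"x":0.03,"y":-0.052,"z":0,"spin":0},{"x":0.05,"y":-0.087,"z":0,"spin":0},{"x":0.059,"y":-0.102,"z":0,"spin":0},{"x":0.059,"y":-0.102,"z":0,"spin":0},{"x":0.059,"y":-0.102,"z":0,"spin":0}]'
```

```text
time: 1.6
ee_pos: [0.4963, 0.0135, 0.2076]
eef_rot: [0.775, 0.632, -0.0, 0.0]
ft_force: [1.0, 0.9, -0.9]
width: 0.0597
time: 2.22
ee_pos: [0.5544, -0.0847, 0.2074]
eef_rot: [0.774, 0.634, -0.0, -0.0]
ft_force: [-0.0, -0.6, 0.1]
width: 0.06
```

```bash
python3 -m creep '[{"x":0,"y":-0.001,"z":-0.03,"spin":0},{"x":0,"y":-0.001,"z":-0.06,"spin":0},{"x":0,"y":-0.001,"z":-0.08,"spin":0},{"x":0,"y":-0.001,"z":-0.09,"spin":0},{"x":0,"y":-0.001,"z":-0.095,"spin":0},{"x":0,"y":-0.001,"z":-0.095,"spin":0}]'
python3 - <<'E'
from h import *
c=cam("scene"); cv2.imwrite("pics/s1.png",cv2.resize(c["pixels"][130:270,180:360],None,fx=3,fy=3))
E
```

```text
time: 2.98
ee_pos: [0.5549, -0.0864, 0.113]
eef_rot: [0.774, 0.633, 0.0, 0.0]
ft_force: [-0.8, -0.8, 0.4]
width: 0.0598
```

View pics/s1.png

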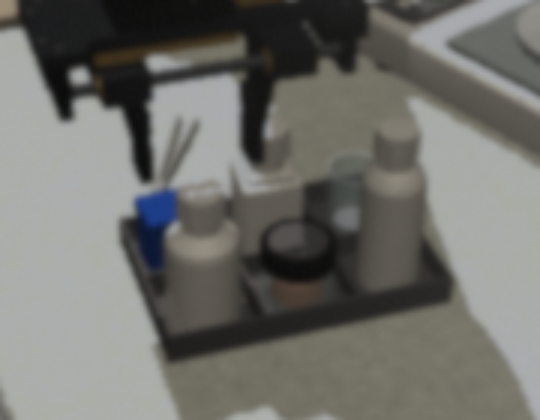

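The fingers seem higher or farther back than expected: their tips are near (228,190) and (265,183), while the cap is at (247,198). I'll check with depth before closing.

Run:
```python
from h import *
print(r.read_state()["ee_pos"])
for n in("scene","top"):
    c=cam(n); X=pts(c)
    for P in[(.555,-.086,.088),(.555,-.086,.108),(.561,-.057,.088),(.549,-.115,.088)]:
        q=c["R"]@np.array(P)+c["t"]; q=c["K"]@q; print(n,P,(q[:2]/q[2]).round(0))
    g=c["pixels"].max(2)
    m=(g<45)&(np.hypot(X[...,0]-.555,X[...,1]+.086)<.1)&(X[...,2]>.07)
    p=X[m]; print(m.sum(), np.nanpercentile(p,[1,50,99],axis=0).round(3).tolist())
    if n=="scene":
        for q in[(228,188),(264,180),(247,196),(228,175),(264,165)]: print(q,X[q[1],q[0]].round(3),c["pixels"][q[1],q[0]])
    else: cv2.imwrite("pics/t1.png",cv2.resize(c["pixels"][150:300,200:400],None,fx=3,fy=3))
```

```text
[ 0.55502504 -0.08657698  0.11326652]
scene (0.555, -0.086, 0.088) [246. 202.]
scene (0.555, -0.086, 0.108) [246. 193.]
scene (0.561, -0.057, 0.088) [261. 199.]
scene (0.549, -0.115, 0.088) [231. 205.]
5944 [[0.517, -0.179, 0.144], [0.577, -0.105, 0.253], [0.607, -0.003, 0.456]]
(228, 188) [ 0.558 -0.123  0.135] [18 18 18]
(264, 180) [ 0.57  -0.056  0.137] [19 19 20]
(247, 196) [ 0.564 -0.089  0.108] [116 126 131]
(228, 175) [ 0.561 -0.123  0.164] [25 25 25]
(264, 165) [ 0.571 -0.056  0.171] [20 20 21]
top (0.555, -0.086, 0.088) [327. 215.]
top (0.555, -0.086, 0.108) [328. 214.]
top (0.561, -0.057, 0.088) [312. 211.]
top (0.549, -0.115, 0.088) [342. 218.]
569 [[0.53, -0.132, 0.218], [0.579, -0.021, 0.241], [0.605, 0.01, 0.526]]
```

View pics/t1.png

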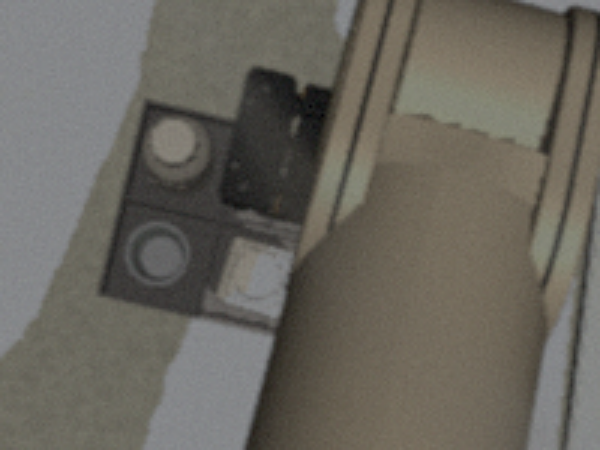

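Run:
```python
from h import *
c=cam("scene"); X=pts(c)
for u in(224,228,232,260,264,268):
    print(u,[(v,*(X[v,u]*1000).round(0).astype(int).tolist(),int(c["pixels"][v,u].max())) for v in range(136,208,4)])
cv2.imwrite("pics/s2.png",cv2.resize(c["pixels"][100:220,190:310],None,fx=5,fy=5,interpolation=cv2.INTER_NEAREST))
```

```text
224 [(136, 570, -130, 248, 16), (140, 572, -132, 242, 18), (144, 574, -133, 236, 23), (148, 570, -131, 226, 61), (152, 575, -134, 222, 25), (156, 583, -138, 220, 22), (160, 582, -138, 211, 19), (164, 582, -139, 204, 17), (168, 557, -128, 179, 15), (172, 559, -130, 172, 22), (176, 553, -127, 159, 62), (180, 540, -123, 141, 72), (184, 536, -121, 130, 95), (188, 378, -55, 0, 158), (192, 392, -61, 0, 173), (196, 406, -68, 0, 154), (200, 419, -74, -1, 137), (204, 454, -89, 17, 36)]
228 [(136, 572, -124, 248, 15), (140, 571, -124, 239, 17), (144, 573, -125, 233, 29), (148, 570, -124, 224, 80), (152, 579, -129, 222, 63), (156, 581, -130, 216, 21), (160, 583, -131, 210, 23), (164, 586, -133, 204, 62), (168, 558, -121, 177, 33), (172, 559, -122, 170, 26), (176, 559, -123, 161, 27), (180, 557, -122, 152, 18), (184, 558, -123, 143, 16), (188, 557, -123, 134, 17), (192, 397, -53, 0, 156), (196, 475, -88, 51, 138), (200, 486, -94, 50, 129), (204, 494, -98, 47, 81)]
232 [(136, 574, -118, 247, 15), (140, 574, -118, 240, 19), (144, 576, -119, 233, 38), (148, 219, 43, -2, 131), (152, 244, 32, 2, 156)
[... 1031 characters left out ...]
 (172, 571, -56, 156, 20), (176, 570, -56, 146, 21), (180, 570, -56, 137, 20), (184, 571, -56, 129, 67), (188, 510, -22, 71, 163), (192, 516, -26, 65, 160), (196, 522, -29, 60, 96), (200, 520, -28, 48, 94), (204, 520, -28, 38, 94)]
268 [(136, 588, -58, 238, 25), (140, 574, -50, 221, 26), (144, 586, -57, 221, 26), (148, 589, -59, 216, 50), (152, 594, -61, 211, 35), (156, 575, -50, 190, 20), (160, 574, -50, 180, 19), (164, 573, -49, 171, 30), (168, 573, -49, 163, 57), (172, 575, -50, 156, 114), (176, 519, -18, 104, 98), (180, 514, -15, 90, 75), (184, 516, -16, 82, 82), (188, 516, -17, 73, 126), (192, 521, -19, 66, 149), (196, 523, -20, 58, 94), (200, 521, -19, 46, 94), (204, 522, -19, 36, 91)]
```

View pics/s2.png

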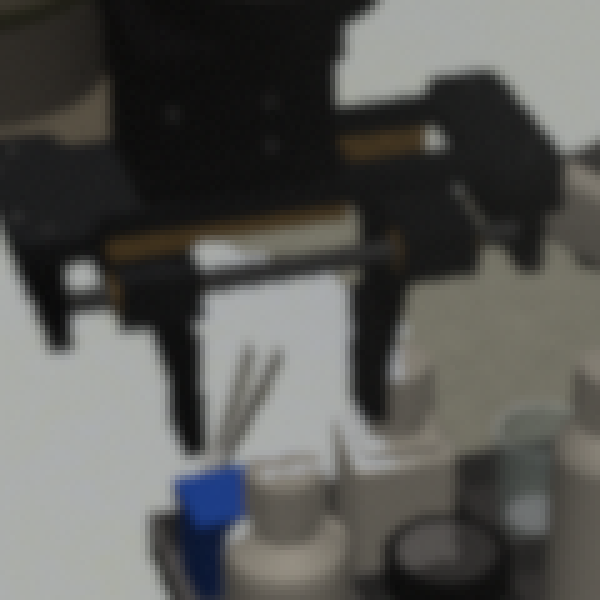

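The picture and depth agree that the fingertips are at about z = 0.128. That is some 40 mm higher than ee_pos minus nose_length suggests (0.088), while the lateral position matches. I'll go by the picture and descend in small steps.

```bash
cat >> h.py <<'E'
def tips(c,ctr,R=.075,lo=.02):
    # lowest dark finger points in the scene view near ctr
    X=pts(c); m=(c["pixels"].max(2)<35)&(np.hypot(X[...,0]-ctr[0],X[...,1]-ctr[1])<R)&(X[...,2]>lo)
    p=X[m]; s=np.sort(p[:,2]); return s[:12].round(3)
E
python3 -m creep '[{"x":0,"y":0,"z":-0.01,"spin":0},{"x":0,"y":0,"z":-0.02,"spin":0},{"x":0,"y":0,"z":-0.02,"spin":0}]'
python3 - <<'E'
from h import *
print(tips(cam("scene"),(.555,-.086),lo=.06))
E
python3 -m creep '[{"x":0,"y":0,"z":-0.01,"spin":0},{"x":0,"y":0,"z":-0.018,"spin":0},{"x":0,"y":0,"z":-0.02,"spin":0},{"x":0,"y":0,"z":-0.02,"spin":0}]'
python3 - <<'E'
from h import *
c=cam("scene");print(tips(c,(.555,-.086),lo=.06))
cv2.imwrite("pics/s3.png",cv2.resize(c["pixels"][130:250,190:310],None,fx=5,fy=5,interpolation=cv2.INTER_NEAREST))
E
```

```text
time: 3.55
ee_pos: [0.5539, -0.0867, 0.0915]
eef_rot: [0.774, 0.633, -0.001, -0.001]
ft_force: [-0.6, 0.3, -0.2]
width: 0.0601
[0.111 0.113 0.113 0.113 0.113 0.114 0.114 0.114 0.115 0.115 0.115 0.116]
time: 4.1
ee_pos: [0.5546, -0.0867, 0.0725]
eef_rot: [0.774, 0.633, -0.0, -0.0]
ft_force: [1.0, -0.4, 0.0]
width: 0.0601
[0.088 0.088 0.089 0.089 0.09  0.09  0.091 0.091 0.091 0.091 0.092 0.093]
```

View pics/s3.png

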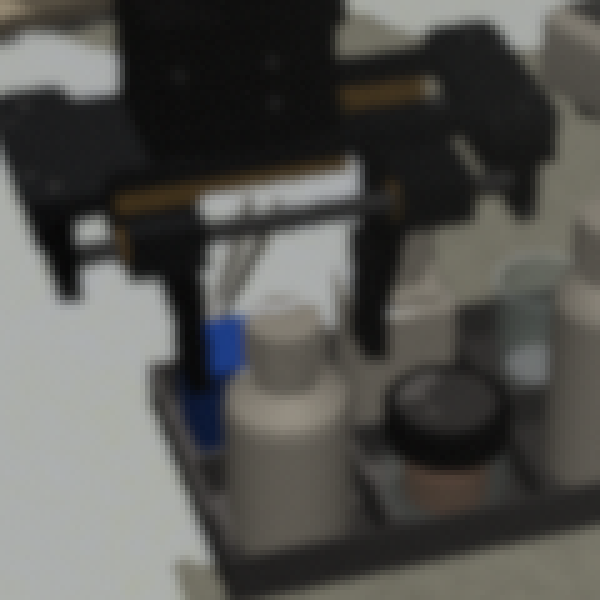

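The fingers now straddle the cap, with tips at z ≈ 0.088. From here I'll use fingertip z ≈ ee_z + 0.0155. Next I close and lift.

```bash
python3 -m creep '[{"x":0,"y":0,"z":0,"spin":0},{"x":0,"y":0,"z":0,"spin":0},{"x":0,"y":0,"z":0,"spin":0},{"x":0,"y":0,"z":0,"spin":0},{"x":0,"y":0,"z":0,"spin":0}]' 0.015 25
python3 -m creep '[{"x":0,"y":0,"z":0.005,"spin":0},{"x":0,"y":0,"z":0.015,"spin":0},{"x":0,"y":0,"z":0.035,"spin":0},{"x":0,"y":0,"z":0.06,"spin":0},{"x":0,"y":0,"z":0.075,"spin":0},{"x":0,"y":0,"z":0.08,"spin":0},{"x":0,"y":0,"z":0.08,"spin":0}]'
```

```text
time: 4.78
ee_pos: [0.5548, -0.0866, 0.0727]
eef_rot: [0.774, 0.633, 0.0, -0.0]
ft_force: [-0.7, 0.9, 0.4]
width: 0.0294
time: 5.65
ee_pos: [0.5546, -0.0866, 0.1525]
eef_rot: [0.774, 0.633, 0.0, -0.0]
ft_force: [0.3, 0.7, -2.0]
width: 0.0293
```

```bash
python3 -m creep '[{"x":-0.001,"y":-0.015,"z":0,"spin":0},{"x":-0.003,"y":-0.045,"z":0,"spin":0},{"x":-0.005,"y":-0.085,"z":0,"spin":0},{"x":-0.008,"y":-0.125,"z":0,"spin":0},{"x":-0.01,"y":-0.165,"z":0,"spin":0},{"x":-0.012,"y":-0.198,"z":0,"spin":0},{"x":-0.013,"y":-0.218,"z":0,"spin":0},{"x":-0.013,"y":-0.2255,"z":0,"spin":0},{"x":-0.013,"y":-0.2255,"z":-0.01,"spin":0}]'
python3 -m creep '[{"x":0,"y":0,"z":-0.02,"spin":0},{"x":0,"y":0,"z":-0.04,"spin":0},{"x":0,"y":0,"z":-0.055,"spin":0},{"x":0,"y":0,"z":-0.063,"spin":0},{"x":0,"y":0,"z":-0.067,"spin":0},{"x":0,"y":0,"z":-0.069,"spin":0},{"x":0,"y":0,"z":-0.07,"spin":0},{"x":0,"y":0,"z":-0.07,"spin":0}]'
python3 - <<'E'
from h import *
c=cam("scene"); cv2.imwrite("pics/s4.png",cv2.resize(c["pixels"][120:320,60:260],None,fx=3,fy=3))
E
```

```text
time: 6.78
ee_pos: [0.5417, -0.3128, 0.1425]
eef_rot: [0.774, 0.633, 0.0, 0.0]
ft_force: [0.3, 0.1, -1.0]
width: 0.0294
time: 7.78
ee_pos: [0.5419, -0.3123, 0.073]
eef_rot: [0.774, 0.633, 0.0, 0.0]
ft_force: [0.3, 0.0, -1.5]
width: 0.0294
```

View pics/s4.png

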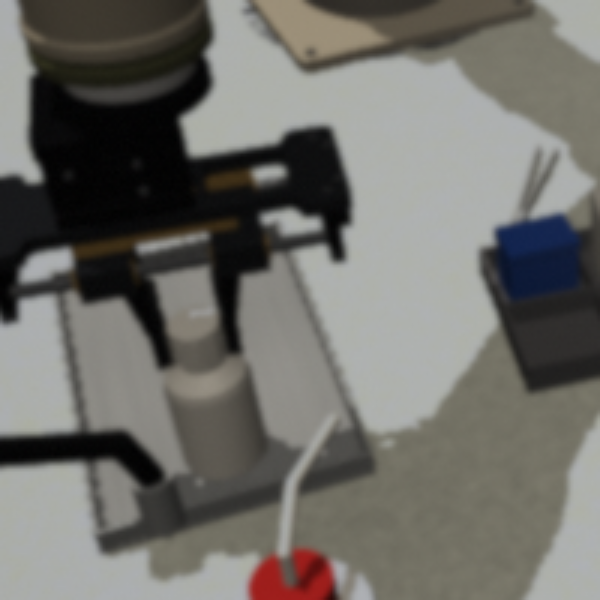

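```bash
python3 -m creep '[{"x":0,"y":0,"z":-0.0007,"spin":0},{"x":0,"y":0,"z":-0.0012,"spin":0},{"x":0,"y":0,"z":-0.0012,"spin":0}]'
python3 -m creep '[{"x":0,"y":0,"z":0,"spin":0},{"x":0,"y":0,"z":0,"spin":0},{"x":0,"y":0,"z":0,"spin":0},{"x":0,"y":0,"z":0.01,"spin":0},{"x":0,"y":0,"z":0.04,"spin":0},{"x":0,"y":0,"z":0.08,"spin":0},{"x":0,"y":0,"z":0.11,"spin":0}]' 0.06
```

```text
time: 8.2
ee_pos: [0.5419, -0.3122, 0.0717]
eef_rot: [0.774, 0.633, 0.0, 0.0]
ft_force: [-0.3, 1.2, 1.1]
width: 0.0294
time: 9.07
ee_pos: [0.5419, -0.3126, 0.184]
eef_rot: [0.774, 0.633, 0.0, 0.001]
ft_force: [0.3, -0.8, -0.2]
width: 0.06
```

```bash
python3 -m creep '[{"x":-0.004,"y":0.03,"z":0,"spin":0},{"x":-0.011,"y":0.085,"z":0,"spin":0},{"x":-0.018,"y":0.14,"z":0,"spin":0},{"x":-0.025,"y":0.2,"z":0,"spin":0},{"x":-0.032,"y":0.255,"z":0,"spin":0},{"x":-0.036,"y":0.29,"z":0,"spin":0},{"x":-0.038,"y":0.304,"z":0,"spin":0},{"x":-0.038,"y":0.304,"z":-0.02,"spin":0},{"x":-0.038,"y":0.304,"z":-0.06,"spin":0},{"x":-0.038,"y":0.304,"z":-0.095,"spin":0},{"x":-0.038,"y":0.304,"z":-0.115,"spin":0},{"x":-0.038,"y":0.304,"z":-0.117,"spin":0}]'
python3 - <<'E'
from h import *
r.camera("top"); c=cam("scene"); print(r.read_state()["ee_pos"],r.read_state()["ft_force"])
for n in("top","scene"):
    c=cam(n);X=pts(c)
    m=(np.hypot(X[...,0]-.5415,X[...,1]+.312)<.03)&(abs(X[...,2]-.107)<.003); print(n,m.sum(),X[m].mean(0).round(4))
cv2.imwrite("pics/s5.png",cv2.resize(c["pixels"][130:250,190:350],None,fx=4,fy=4))
E
```

```text
time: 10.58
ee_pos: [0.503, -0.0097, 0.0637]
eef_rot: [0.775, 0.632, -0.001, -0.0]
ft_force: [-0.8, 0.2, 0.3]
width: 0.0603
[ 0.50418091 -0.00909503  0.0651594 ] [ 0.467778   -0.28820579  0.29993743]
top 173 [ 0.5411 -0.3119  0.1073]
scene 175 [ 0.5444 -0.3103  0.1067]
```

View pics/s5.png

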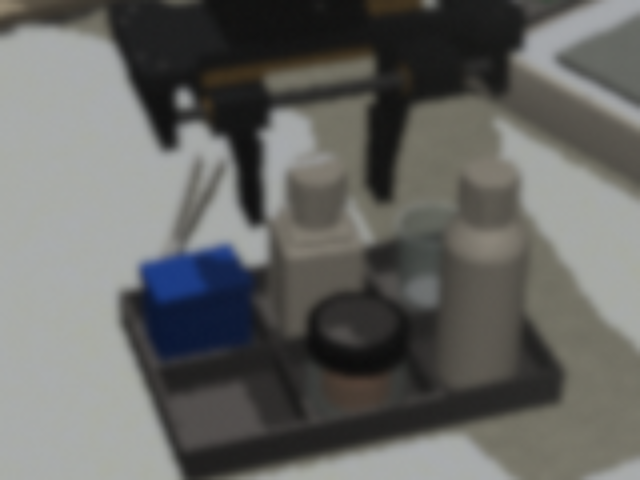

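The round bottle stands in the tray with its cap top at z = 107 mm, as expected. The fingers straddle the square bottle's cap.

```bash
python3 -m creep '[{"x":0,"y":0,"z":0,"spin":0},{"x":0,"y":0,"z":0,"spin":0},{"x":0,"y":0,"z":0,"spin":0},{"x":0,"y":0,"z":0,"spin":0},{"x":0,"y":0,"z":0.004,"spin":0},{"x":0,"y":0,"z":0.015,"spin":0},{"x":0,"y":0,"z":0.035,"spin":0},{"x":0,"y":0,"z":0.06,"spin":0},{"x":0,"y":0,"z":0.075,"spin":0},{"x":0,"y":0,"z":0.08,"spin":0},{"x":0,"y":0,"z":0.08,"spin":0}]' 0.015 25
python3 -m creep '[{"x":-0.002,"y":-0.015,"z":0,"spin":0},{"x":-0.007,"y":-0.048,"z":0,"spin":0},{"x":-0.013,"y":-0.09,"z":0,"spin":0},{"x":-0.019,"y":-0.135,"z":0,"spin":0},{"x":-0.026,"y":-0.18,"z":0,"spin":0},{"x":-0.032,"y":-0.225,"z":0,"spin":0},{"x":-0.038,"y":-0.265,"z":0,"spin":0},{"x":-0.041,"y":-0.287,"z":0,"spin":0},{"x":-0.042,"y":-0.2945,"z":0,"spin":0},{"x":-0.042,"y":-0.2945,"z":-0.01,"spin":0},{"x":-0.042,"y":-0.2945,"z":-0.03,"spin":0},{"x":-0.042,"y":-0.2945,"z":-0.05,"spin":0}]'
python3 -m creep '[{"x":0,"y":0,"z":-0.015,"spin":0},{"x":0,"y":0,"z":-0.023,"spin":0},{"x":0,"y":0,"z":-0.027,"spin":0},{"x":0,"y":0,"z":-0.029,"spin":0},{"x":0,"y":0,"z":-0.03,"spin":0},{"x":0,"y":0,"z":-0.0306,"spin":0},{"x":0,"y":0,"z":-0.0311,"spin":0},{"x":0,"y":0,"z":-0.0311,"spin":0}]'
```

```text
time: 12.15
ee_pos: [0.5036, -0.0081, 0.1443]
eef_rot: [0.774, 0.633, 0.0, -0.0]
ft_force: [-0.1, 0.7, -1.1]
width: 0.029
time: 13.65
ee_pos: [0.4619, -0.301, 0.0931]
eef_rot: [0.773, 0.634, 0.0, -0.001]
ft_force: [0.4, 0.3, -0.5]
width: 0.0293
time: 14.65
ee_pos: [0.4619, -0.3027, 0.0636]
eef_rot: [0.774, 0.633, 0.0, 0.0]
ft_force: [-0.8, 0.3, 0.8]
width: 0.0292
```

```bash
python3 -m creep '[{"x":0,"y":0,"z":0,"spin":0},{"x":0,"y":0,"z":0,"spin":0},{"x":0,"y":0,"z":0,"spin":0},{"x":0,"y":0,"z":0.01,"spin":0},{"x":0,"y":0,"z":0.04,"spin":0},{"x":0,"y":0,"z":0.08,"spin":0},{"x":0,"y":0,"z":0.115,"spin":0},{"x":0.002,"y":0.006,"z":0.125,"spin":0},{"x":0.015,"y":0.045,"z":0.125,"spin":0},{"x":0.033,"y":0.095,"z":0.125,"spin":0},{"x":0.052,"y":0.15,"z":0.125,"spin":0},{"x":0.07,"y":0.205,"z":0.125,"spin":0}]' 0.06
python3 -m creep '[{"x":0.018,"y":0.053,"z":0,"spin":0},{"x":0.036,"y":0.105,"z":0,"spin":0},{"x":0.046,"y":0.134,"z":0,"spin":0},{"x":0.0493,"y":0.142,"z":0,"spin":0},{"x":0.0493,"y":0.142,"z":-0.02,"spin":0},{"x":0.0493,"y":0.142,"z":-0.055,"spin":0},{"x":0.0493,"y":0.142,"z":-0.085,"spin":0},{"x":0.0493,"y":0.142,"z":-0.096,"spin":0},{"x":0.0493,"y":0.142,"z":-0.0975,"spin":0},{"x":0.0493,"y":0.142,"z":-0.0975,"spin":0}]'
python3 - <<'E'
from h import *
for n in("top","scene"):
    c=cam(n);X=pts(c)
    m=(np.hypot(X[...,0]-.462,X[...,1]+.3035)<.03)&(abs(X[...,2]-.101)<.003); print(n,m.sum(),X[m].mean(0).round(4))
print(tips(c,(.5813,.0434),lo=.07), r.read_state()["ee_pos"])
cv2.imwrite("pics/s6.png",cv2.resize(c["pixels"][110:290,100:350],None,fx=3,fy=3))
E
```

```text
time: 16.15
ee_pos: [0.5318, -0.0955, 0.1881]
eef_rot: [0.774, 0.633, 0.0, -0.0]
ft_force: [0.9, -0.2, 0.6]
width: 0.0601
time: 17.4
ee_pos: [0.5816, 0.0441, 0.092]
eef_rot: [0.774, 0.633, 0.001, 0.0]
ft_force: [-0.1, -0.4, 0.8]
width: 0.06
top 186 [ 0.4614 -0.3031  0.1012]
scene 142 [ 0.464  -0.3016  0.1006]
[0.109 0.111 0.112 0.112 0.112 0.112 0.113 0.113 0.113 0.114 0.114 0.114] [0.58165684 0.044289   0.0919636 ]
```

View pics/s6.png

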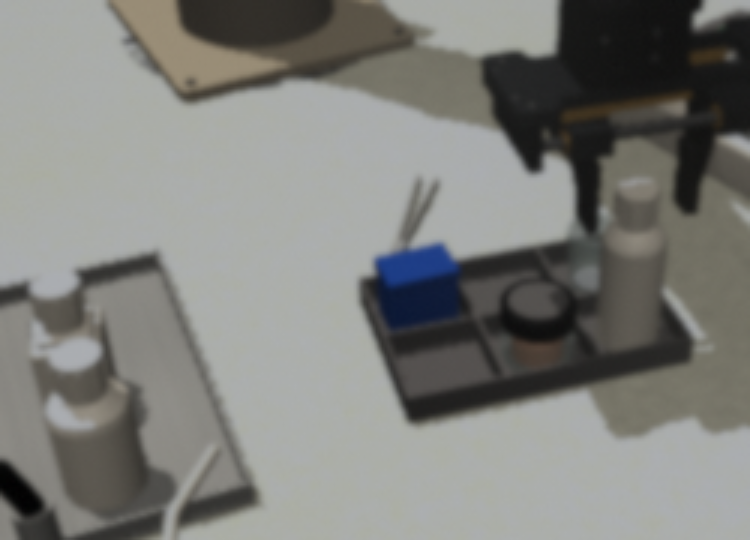

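```bash
python3 -m creep '[{"x":0,"y":0,"z":0,"spin":0},{"x":0,"y":0,"z":0,"spin":0},{"x":0,"y":0,"z":0,"spin":0},{"x":0,"y":0,"z":0,"spin":0},{"x":0,"y":0,"z":0.004,"spin":0},{"x":0,"y":0,"z":0.015,"spin":0},{"x":0,"y":0,"z":0.035,"spin":0},{"x":0,"y":0,"z":0.06,"spin":0},{"x":0,"y":0,"z":0.075,"spin":0},{"x":0,"y":0,"z":0.08,"spin":0},{"x":0,"y":0,"z":0.08,"spin":0}]' 0.015 25
python3 -m creep '[{"x":-0.008,"y":-0.014,"z":0,"spin":0},{"x":-0.025,"y":-0.043,"z":0,"spin":0},{"x":-0.048,"y":-0.082,"z":0,"spin":0},{"x":-0.072,"y":-0.123,"z":0,"spin":0},{"x":-0.096,"y":-0.164,"z":0,"spin":0},{"x":-0.12,"y":-0.205,"z":0,"spin":0},{"x":-0.144,"y":-0.246,"z":0,"spin":0},{"x":-0.167,"y":-0.285,"z":0,"spin":0},{"x":-0.185,"y":-0.315,"z":0,"spin":0},{"x":-0.196,"y":-0.334,"z":0,"spin":0},{"x":-0.199,"y":-0.339,"z":0,"spin":0},{"x":-0.199,"y":-0.339,"z":0,"spin":0}]'
python3 -m creep '[{"x":0,"y":0,"z":-0.01,"spin":0},{"x":0,"y":0,"z":-0.03,"spin":0},{"x":0,"y":0,"z":-0.05,"spin":0},{"x":0,"y":0,"z":-0.065,"spin":0},{"x":0,"y":0,"z":-0.073,"spin":0},{"x":0,"y":0,"z":-0.077,"spin":0},{"x":0,"y":0,"z":-0.079,"spin":0},{"x":0,"y":0,"z":-0.08,"spin":0},{"x":0,"y":0,"z":-0.0806,"spin":0},{"x":0,"y":0,"z":-0.0811,"spin":0},{"x":0,"y":0,"z":-0.0811,"spin":0}]'
```

```text
time: 18.88
ee_pos: [0.5809, 0.0444, 0.1707]
eef_rot: [0.774, 0.633, -0.0, -0.0]
ft_force: [-0.3, 0.0, -1.1]
width: 0.0276
time: 20.38
ee_pos: [0.3817, -0.2944, 0.1705]
eef_rot: [0.774, 0.633, 0.0, -0.0]
ft_force: [0.5, -0.6, -1.3]
width: 0.0273
time: 21.75
ee_pos: [0.3821, -0.2947, 0.0899]
eef_rot: [0.774, 0.633, 0.0, 0.0]
ft_force: [-0.5, -0.3, -0.3]
width: 0.0272
```

```bash
python3 -m creep '[{"x":0,"y":0,"z":-0.0004,"spin":0},{"x":0,"y":0,"z":-0.0004,"spin":0}]'
python3 -m creep '[{"x":0,"y":0,"z":0,"spin":0},{"x":0,"y":0,"z":0,"spin":0},{"x":0,"y":0,"z":0,"spin":0},{"x":0,"y":0,"z":0.01,"spin":0},{"x":0,"y":0,"z":0.04,"spin":0},{"x":0,"y":0,"z":0.08,"spin":0},{"x":0,"y":0,"z":0.1,"spin":0},{"x":0.01,"y":0.015,"z":0.1,"spin":0},{"x":0.035,"y":0.052,"z":0.1,"spin":0},{"x":0.068,"y":0.1,"z":0.1,"spin":0},{"x":0.101,"y":0.149,"z":0.1,"spin":0},{"x":0.134,"y":0.198,"z":0.1,"spin":0}]' 0.06
python3 -m creep '[{"x":0.026,"y":0.038,"z":0,"spin":0},{"x":0.045,"y":0.067,"z":0,"spin":0},{"x":0.051,"y":0.0753,"z":0,"spin":0},{"x":0.051,"y":0.0753,"z":-0.03,"spin":0},{"x":0.051,"y":0.0753,"z":-0.08,"spin":0},{"x":0.051,"y":0.0753,"z":-0.11,"spin":0},{"x":0.051,"y":0.0753,"z":-0.12,"spin":0},{"x":0.051,"y":0.0753,"z":-0.12,"spin":0},{"x":0.051,"y":0.0753,"z":-0.12,"spin":0}]' 0.075
python3 - <<'E'
from h import *
for n in("top","scene"):
    c=cam(n);X=pts(c)
    m=(np.hypot(X[...,0]-.3825,X[...,1]+.295)<.03)&(abs(X[...,2]-.127)<.003); print(n,m.sum(),X[m].mean(0).round(4))
print(r.read_state()["ee_pos"])
cv2.imwrite("pics/s7.png",cv2.resize(c["pixels"][100:290,60:350],None,fx=2.7,fy=2.7))
E
```

```text
time: 22.0
ee_pos: [0.3824, -0.2948, 0.0898]
eef_rot: [0.774, 0.633, 0.0, 0.0]
ft_force: [0.0, 1.8, 4.9]
width: 0.0275
time: 23.5
ee_pos: [0.517, -0.0951, 0.1903]
eef_rot: [0.774, 0.633, 0.001, 0.0]
ft_force: [0.2, -0.6, 0.1]
width: 0.0596
time: 24.62
ee_pos: [0.5679, -0.0216, 0.0709]
eef_rot: [0.774, 0.633, 0.001, 0.001]
ft_force: [0.1, -0.6, -0.7]
width: 0.0748
top 175 [ 0.3822 -0.295   0.1271]
scene 106 [ 0.3856 -0.2942  0.1266]
[ 0.56780643 -0.02140291  0.07065359]
```

View pics/s7.png

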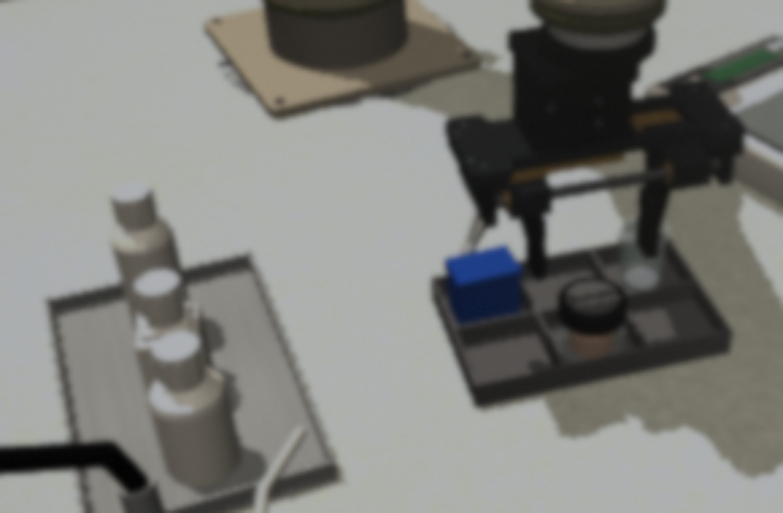

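```bash
python3 -m creep '[{"x":0,"y":0,"z":-0.015,"spin":0},{"x":0,"y":0,"z":-0.035,"spin":0},{"x":0,"y":0,"z":-0.048,"spin":0},{"x":0,"y":0,"z":-0.053,"spin":0},{"x":0,"y":0,"z":-0.055,"spin":0},{"x":0,"y":0,"z":-0.055,"spin":0}]'
python3 - <<'E'
from h import *
c=cam("scene");print(r.read_state()["ee_pos"],r.read_state()["ft_force"])
cv2.imwrite("pics/s8.png",cv2.resize(c["pixels"][150:260,200:350],None,fx=5,fy=5))
E
```

```text
time: 25.48
ee_pos: [0.5673, -0.0215, 0.0146]
eef_rot: [0.774, 0.633, 0.0, 0.0]
ft_force: [-0.2, 0.3, 0.7]
width: 0.075
[ 0.56734954 -0.0214212   0.01476872] [0.21499817 0.26532862 0.16609757]
```

View pics/s8.png

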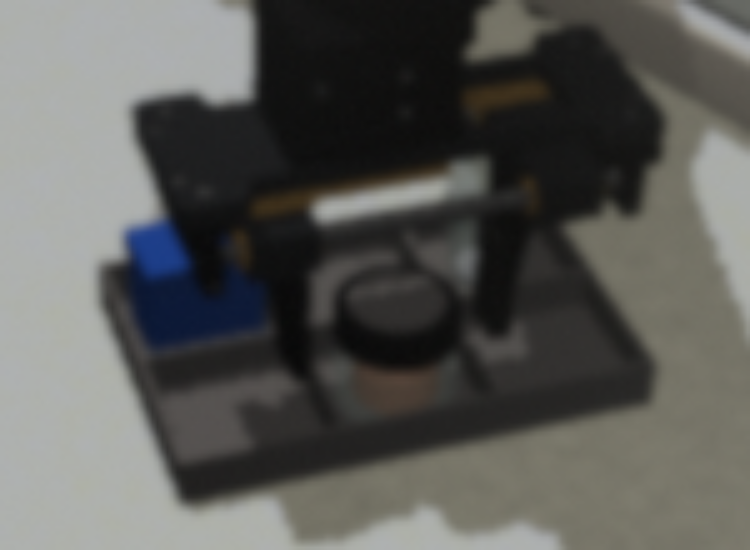

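```bash
python3 -m creep '[{"x":0,"y":0,"z":0,"spin":0},{"x":0,"y":0,"z":0,"spin":0},{"x":0,"y":0,"z":0,"spin":0},{"x":0,"y":0,"z":0,"spin":0},{"x":0,"y":0,"z":0.004,"spin":0},{"x":0,"y":0,"z":0.015,"spin":0},{"x":0,"y":0,"z":0.035,"spin":0},{"x":0,"y":0,"z":0.065,"spin":0},{"x":0,"y":0,"z":0.09,"spin":0},{"x":0,"y":0,"z":0.1,"spin":0},{"x":0,"y":0,"z":0.1,"spin":0}]' 0.035 25
python3 -m creep '[{"x":-0.004,"y":0.014,"z":0,"spin":0},{"x":-0.013,"y":0.044,"z":0,"spin":0},{"x":-0.026,"y":0.086,"z":0,"spin":0},{"x":-0.039,"y":0.13,"z":0,"spin":0},{"x":-0.052,"y":0.174,"z":0,"spin":0},{"x":-0.065,"y":0.218,"z":0,"spin":0},{"x":-0.078,"y":0.262,"z":0,"spin":0},{"x":-0.09,"y":0.302,"z":0,"spin":0},{"x":-0.097,"y":0.325,"z":0,"spin":0},{"x":-0.0985,"y":0.331,"z":0,"spin":0},{"x":-0.0985,"y":0.331,"z":-0.005,"spin":0},{"x":-0.0985,"y":0.331,"z":-0.015,"spin":0}]'
python3 -m creep '[{"x":0,"y":0,"z":-0.008,"spin":0},{"x":0,"y":0,"z":-0.012,"spin":0},{"x":0,"y":0,"z":-0.0145,"spin":0},{"x":0,"y":0,"z":-0.016,"spin":0},{"x":0,"y":0,"z":-0.016,"spin":0},{"x":0,"y":0,"z":-0.016,"spin":0}]'
python3 - <<'E'
from h import *
s=[r.read_state()];print(s[0]["ee_pos"])
c=cam("scene"); cv2.imwrite("pics/s9.png",cv2.resize(c["pixels"][80:200,280:440],None,fx=4,fy=4))
E
```

```text
time: 26.9
ee_pos: [0.5674, -0.0213, 0.1151]
eef_rot: [0.774, 0.633, 0.001, 0.0]
ft_force: [-0.0, -0.4, -1.0]
width: 0.0517
time: 28.4
ee_pos: [0.4691, 0.3083, 0.0989]
eef_rot: [0.775, 0.632, 0.0, 0.0]
ft_force: [0.2, 0.2, -0.5]
width: 0.0513
time: 29.15
ee_pos: [0.4686, 0.3097, 0.0836]
eef_rot: [0.774, 0.633, 0.0, -0.0]
ft_force: [-0.8, -0.1, -2.1]
width: 0.0512
[0.46859327 0.3097246  0.08356032]
```

View pics/s9.png

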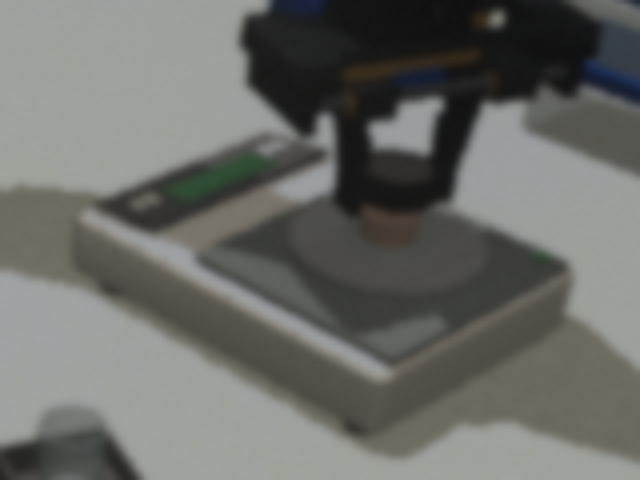

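The jar is gripped and hovering about 1 mm above the pan. I'll lower it in sub-millimetre steps while watching the force.

```bash
for i in 1 2; do :; done; python3 -m creep '[{"x":0,"y":0,"z":-0.0003,"spin":0},{"x":0,"y":0,"z":-0.0006,"spin":0},{"x":0,"y":0,"z":-0.0006,"spin":0}]'
python3 -m creep '[{"x":0,"y":0,"z":-0.0003,"spin":0},{"x":0,"y":0,"z":-0.0004,"spin":0},{"x":0,"y":0,"z":-0.0004,"spin":0}]'
```

```text
time: 29.58
ee_pos: [0.4685, 0.3096, 0.0828]
eef_rot: [0.774, 0.633, 0.0, -0.0]
ft_force: [-0.5, -0.3, -0.8]
width: 0.0513
time: 29.95
ee_pos: [0.4685, 0.3096, 0.0825]
eef_rot: [0.774, 0.633, 0.0, -0.0]
ft_force: [-0.7, -0.1, 1.5]
width: 0.0514
```

```bash
python3 -m creep '[{"x":0,"y":0,"z":0,"spin":0},{"x":0,"y":0,"z":0,"spin":0},{"x":0,"y":0,"z":0,"spin":0},{"x":0,"y":0,"z":0.006,"spin":0},{"x":0,"y":0,"z":0.03,"spin":0},{"x":0,"y":0,"z":0.07,"spin":0},{"x":0,"y":0,"z":0.1,"spin":0},{"x":-0.004,"y":-0.03,"z":0.105,"spin":0},{"x":-0.012,"y":-0.085,"z":0.105,"spin":0},{"x":-0.02,"y":-0.14,"z":0.105,"spin":0},{"x":-0.028,"y":-0.195,"z":0.105,"spin":0},{"x":-0.036,"y":-0.25,"z":0.105,"spin":0}]' 0.075
python3 -m creep '[{"x":-0.008,"y":-0.055,"z":0,"spin":0},{"x":-0.016,"y":-0.11,"z":0,"spin":0},{"x":-0.024,"y":-0.165,"z":0,"spin":0},{"x":-0.031,"y":-0.22,"z":0,"spin":0},{"x":-0.039,"y":-0.275,"z":0,"spin":0},{"x":-0.046,"y":-0.32,"z":0,"spin":0},{"x":-0.05,"y":-0.348,"z":0,"spin":0},{"x":-0.0505,"y":-0.3545,"z":0,"spin":0},{"x":-0.0505,"y":-0.3545,"z":0,"spin":0}]' 0.06
python3 - <<'E'
from h import *
for n in("top","scene"):
    c=cam(n);X=pts(c)
    m=(np.hypot(X[...,0]-.469,X[...,1]-.309)<.045)&(abs(X[...,2]-.12)<.003); p=X[m]
    (a,b),R=cv2.minEnclosingCircle(p[:,:2].astype(np.float32)*1000); print(n,m.sum(),p.mean(0).round(4),a,b,R)
    if n=="top": cv2.imwrite("pics/t10.png",c["pixels"])
print(r.read_state()["ee_pos"])
E
```

```text
time: 31.45
ee_pos: [0.4322, 0.0578, 0.1878]
eef_rot: [0.774, 0.633, 0.001, -0.0]
ft_force: [-0.0, -1.1, 0.5]
width: 0.0749
time: 32.58
ee_pos: [0.3817, -0.2955, 0.1876]
eef_rot: [0.775, 0.633, -0.0, 0.0]
ft_force: [0.0, -0.4, -0.5]
width: 0.0601
top 570 [0.468  0.3073 0.1203] 468.21771240234375 306.98046875 26.340295791625977
scene 193 [0.4731 0.307  0.1204] 470.7032165527344 309.7464904785156 27.1506404876709
[ 0.38196229 -0.29466445  0.18741033]
```

View pics/t10.png

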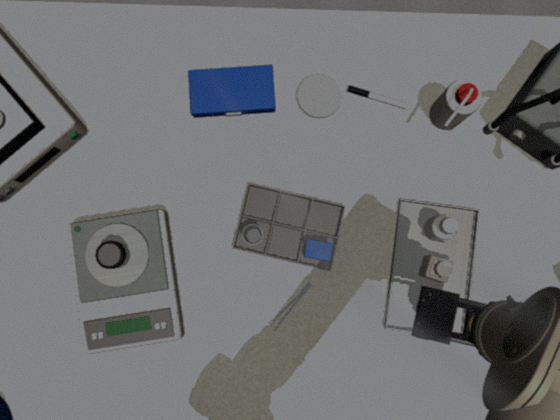

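The jar stands within about 2 mm of the pan centre, measured in the same view, and all bottles are upright in the tray. Next I return the slim bottle.

```bash
python3 -m creep '[{"x":0,"y":0,"z":-0.02,"spin":0},{"x":0,"y":0,"z":-0.055,"spin":0},{"x":0,"y":0,"z":-0.085,"spin":0},{"x":0,"y":0,"z":-0.096,"spin":0},{"x":0,"y":0,"z":-0.0975,"spin":0},{"x":0,"y":0,"z":-0.0975,"spin":0}]'
python3 -m creep '[{"x":0,"y":0,"z":0,"spin":0},{"x":0,"y":0,"z":0,"spin":0},{"x":0,"y":0,"z":0,"spin":0},{"x":0,"y":0,"z":0,"spin":0},{"x":0,"y":0,"z":0.004,"spin":0},{"x":0,"y":0,"z":0.015,"spin":0},{"x":0,"y":0,"z":0.035,"spin":0},{"x":0,"y":0,"z":0.06,"spin":0},{"x":0,"y":0,"z":0.075,"spin":0},{"x":0,"y":0,"z":0.08,"spin":0},{"x":0,"y":0,"z":0.08,"spin":0}]' 0.015 25
python3 -m creep '[{"x":0.008,"y":0.014,"z":0,"spin":0},{"x":0.025,"y":0.043,"z":0,"spin":0},{"x":0.048,"y":0.082,"z":0,"spin":0},{"x":0.072,"y":0.123,"z":0,"spin":0},{"x":0.096,"y":0.164,"z":0,"spin":0},{"x":0.12,"y":0.205,"z":0,"spin":0},{"x":0.144,"y":0.246,"z":0,"spin":0},{"x":0.167,"y":0.285,"z":0,"spin":0},{"x":0.185,"y":0.315,"z":0,"spin":0},{"x":0.196,"y":0.334,"z":0,"spin":0},{"x":0.199,"y":0.339,"z":0,"spin":0},{"x":0.199,"y":0.339,"z":0,"spin":0}]'
python3 - <<'E'
from h import *
for n in("top","scene"):
    c=cam(n);X=pts(c)
    m=(np.hypot(X[...,0]-.5815,X[...,1]-.044)<.03)&(abs(X[...,2]-.208)<.004); print(n,m.sum(),X[m].mean(0).round(4) if m.any() else 0)
cv2.imwrite("pics/s11.png",cv2.resize(c["pixels"][80:250,190:360],None,fx=3.5,fy=3.5))
print(r.read_state()["ee_pos"])
E
```

```text
time: 33.42
ee_pos: [0.3827, -0.295, 0.0909]
eef_rot: [0.774, 0.633, 0.001, 0.001]
ft_force: [0.6, 0.4, -0.1]
width: 0.0603
time: 34.8
ee_pos: [0.3822, -0.2947, 0.17]
eef_rot: [0.774, 0.633, 0.001, -0.0]
ft_force: [-0.5, 1.4, -1.5]
width: 0.0272
time: 36.3
ee_pos: [0.5807, 0.0429, 0.1697]
eef_rot: [0.774, 0.633, -0.0, 0.0]
ft_force: [-1.0, -0.1, -1.6]
width: 0.0273
top 0 0
scene 160 [0.5857 0.0422 0.2076]
[0.580594   0.04252162 0.17003249]
```

View pics/s11.png

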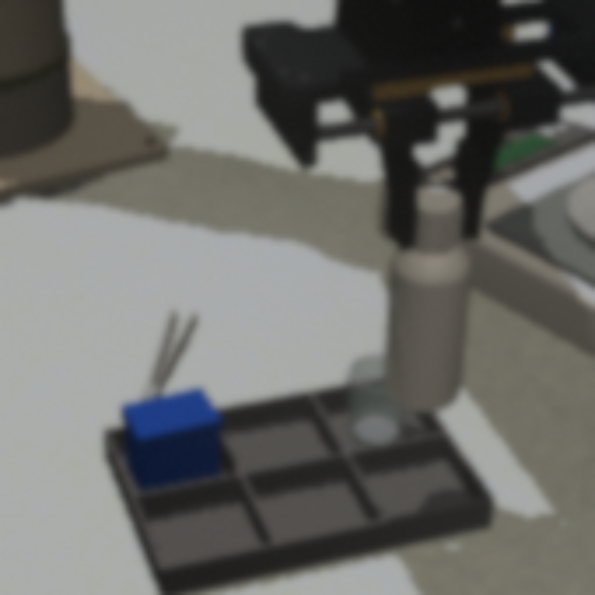

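```bash
python3 -m creep '[{"x":0.0005,"y":0.001,"z":-0.01,"spin":0},{"x":0.0005,"y":0.001,"z":-0.03,"spin":0},{"x":0.0005,"y":0.001,"z":-0.05,"spin":0},{"x":0.0005,"y":0.001,"z":-0.065,"spin":0},{"x":0.0005,"y":0.001,"z":-0.072,"spin":0},{"x":0.0005,"y":0.001,"z":-0.076,"spin":0},{"x":0.0005,"y":0.001,"z":-0.0775,"spin":0},{"x":0.0005,"y":0.001,"z":-0.0785,"spin":0},{"x":0.0005,"y":0.001,"z":-0.079,"spin":0},{"x":0.0005,"y":0.001,"z":-0.079,"spin":0}]'
python3 -m creep '[{"x":0,"y":0,"z":-0.0003,"spin":0},{"x":0,"y":0,"z":-0.0003,"spin":0}]'
```

```text
time: 37.65
ee_pos: [0.5816, 0.0452, 0.091]
eef_rot: [0.774, 0.633, 0.0, -0.0]
ft_force: [0.4, 0.2, -1.7]
width: 0.027
time: 37.9
ee_pos: [0.5818, 0.0452, 0.091]
eef_rot: [0.774, 0.633, 0.0, 0.0]
ft_force: [-0.2, 1.6, 2.3]
width: 0.0274
```

```bash
python3 -m creep '[{"x":0,"y":0,"z":0,"spin":0},{"x":0,"y":0,"z":0,"spin":0},{"x":0,"y":0,"z":0,"spin":0},{"x":0,"y":0,"z":0.01,"spin":0},{"x":0,"y":0,"z":0.04,"spin":0},{"x":0,"y":0,"z":0.08,"spin":0},{"x":0,"y":0,"z":0.097,"spin":0},{"x":-0.005,"y":-0.015,"z":0.097,"spin":0},{"x":-0.02,"y":-0.058,"z":0.097,"spin":0},{"x":-0.039,"y":-0.113,"z":0.097,"spin":0},{"x":-0.058,"y":-0.168,"z":0.097,"spin":0},{"x":-0.077,"y":-0.223,"z":0.097,"spin":0}]' 0.06
python3 -m creep '[{"x":-0.018,"y":-0.053,"z":0,"spin":0},{"x":-0.034,"y":-0.098,"z":0,"spin":0},{"x":-0.041,"y":-0.12,"z":0,"spin":0},{"x":-0.0428,"y":-0.125,"z":0,"spin":0},{"x":-0.0428,"y":-0.125,"z":-0.02,"spin":0},{"x":-0.0428,"y":-0.125,"z":-0.06,"spin":0},{"x":-0.0428,"y":-0.125,"z":-0.1,"spin":0},{"x":-0.0428,"y":-0.125,"z":-0.12,"spin":0},{"x":-0.0428,"y":-0.125,"z":-0.124,"spin":0},{"x":-0.0428,"y":-0.125,"z":-0.124,"spin":0}]'
python3 - <<'E'
from h import *
for n in("top","scene"):
    c=cam(n);X=pts(c)
    m=(np.hypot(X[...,0]-.5815,X[...,1]-.044)<.03)&(abs(X[...,2]-.128)<.003); print(n,m.sum(),X[m].mean(0).round(4) if m.any() else 0)
cv2.imwrite("pics/s12.png",cv2.resize(c["pixels"][110:310,60:350],None,fx=2.7,fy=2.7))
print(r.read_state()["ee_pos"])
E
```

```text
time: 39.4
ee_pos: [0.5023, -0.18, 0.1862]
eef_rot: [0.774, 0.633, -0.0, -0.001]
ft_force: [0.2, 0.0, -0.6]
width: 0.06
time: 40.65
ee_pos: [0.4622, -0.303, 0.0642]
eef_rot: [0.774, 0.633, 0.0, 0.0]
ft_force: [0.3, 0.3, 0.1]
width: 0.0596
top 165 [0.5816 0.0445 0.1283]
scene 100 [0.584  0.0449 0.1278]
[ 0.46247909 -0.30320661  0.06471086]
```

View pics/s12.png

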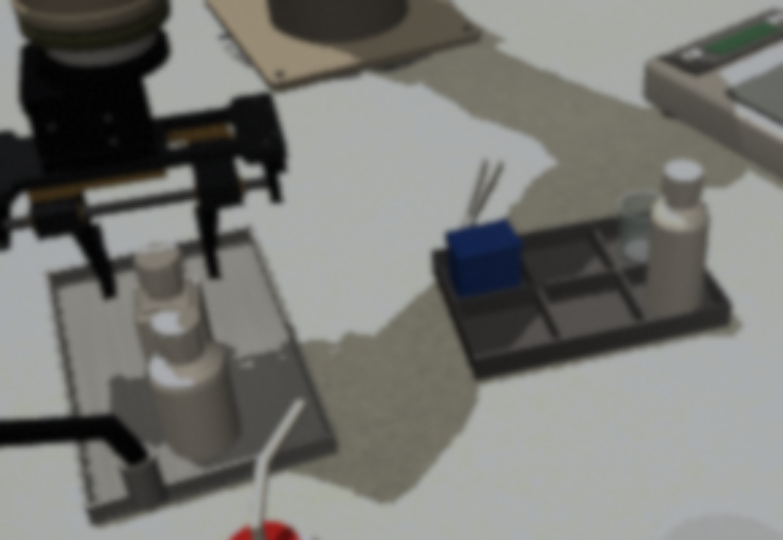

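The slim bottle is back upright in its back-left compartment. The fingers straddle the square bottle's cap.

```bash
python3 -m creep '[{"x":0,"y":0,"z":0,"spin":0},{"x":0,"y":0,"z":0,"spin":0},{"x":0,"y":0,"z":0,"spin":0},{"x":0,"y":0,"z":0,"spin":0},{"x":0,"y":0,"z":0.004,"spin":0},{"x":0,"y":0,"z":0.015,"spin":0},{"x":0,"y":0,"z":0.035,"spin":0},{"x":0,"y":0,"z":0.06,"spin":0},{"x":0,"y":0,"z":0.075,"spin":0},{"x":0,"y":0,"z":0.08,"spin":0},{"x":0,"y":0,"z":0.08,"spin":0}]' 0.015 25
python3 -m creep '[{"x":0.002,"y":0.015,"z":0,"spin":0},{"x":0.007,"y":0.048,"z":0,"spin":0},{"x":0.013,"y":0.09,"z":0,"spin":0},{"x":0.019,"y":0.135,"z":0,"spin":0},{"x":0.026,"y":0.18,"z":0,"spin":0},{"x":0.032,"y":0.225,"z":0,"spin":0},{"x":0.038,"y":0.265,"z":0,"spin":0},{"x":0.041,"y":0.287,"z":0,"spin":0},{"x":0.0415,"y":0.2945,"z":0,"spin":0},{"x":0.0415,"y":0.2945,"z":0,"spin":0},{"x":0.0415,"y":0.2945,"z":-0.01,"spin":0},{"x":0.0415,"y":0.2945,"z":-0.03,"spin":0}]'
python3 -m creep '[{"x":0,"y":0,"z":-0.02,"spin":0},{"x":0,"y":0,"z":-0.035,"spin":0},{"x":0,"y":0,"z":-0.043,"spin":0},{"x":0,"y":0,"z":-0.0465,"spin":0},{"x":0,"y":0,"z":-0.048,"spin":0},{"x":0,"y":0,"z":-0.0487,"spin":0},{"x":0,"y":0,"z":-0.049,"spin":0},{"x":0,"y":0,"z":-0.049,"spin":0}]'
python3 -m creep '[{"x":0,"y":0,"z":-0.0003,"spin":0},{"x":0,"y":0,"z":-0.0003,"spin":0}]'
```

```text
time: 42.12
ee_pos: [0.4617, -0.3027, 0.1436]
eef_rot: [0.774, 0.633, 0.0, -0.0]
ft_force: [0.6, 0.1, -1.4]
width: 0.0291
time: 43.62
ee_pos: [0.5035, -0.0094, 0.1131]
eef_rot: [0.774, 0.633, 0.001, 0.0]
ft_force: [-0.4, -0.3, -1.0]
width: 0.0294
time: 44.62
ee_pos: [0.5033, -0.0083, 0.0647]
eef_rot: [0.774, 0.633, 0.0, -0.0]
ft_force: [0.1, -0.2, -1.2]
width: 0.0294
time: 44.88
ee_pos: [0.5034, -0.0083, 0.0646]
eef_rot: [0.774, 0.633, 0.0, -0.0]
ft_force: [-1.3, 0.2, 4.5]
width: 0.0296
```

```bash
python3 -m creep '[{"x":0,"y":0,"z":0,"spin":0},{"x":0,"y":0,"z":0,"spin":0},{"x":0,"y":0,"z":0,"spin":0},{"x":0,"y":0,"z":0.01,"spin":0},{"x":0,"y":0,"z":0.04,"spin":0},{"x":0,"y":0,"z":0.08,"spin":0},{"x":0,"y":0,"z":0.11,"spin":0},{"x":0.001,"y":-0.01,"z":0.117,"spin":0},{"x":0.006,"y":-0.05,"z":0.117,"spin":0},{"x":0.013,"y":-0.105,"z":0.117,"spin":0},{"x":0.02,"y":-0.16,"z":0.117,"spin":0},{"x":0.027,"y":-0.215,"z":0.117,"spin":0}]' 0.06
python3 -m creep '[{"x":0.006,"y":-0.048,"z":0,"spin":0},{"x":0.01,"y":-0.079,"z":0,"spin":0},{"x":0.011,"y":-0.089,"z":0,"spin":0},{"x":0.011,"y":-0.089,"z":-0.02,"spin":0},{"x":0.011,"y":-0.089,"z":-0.06,"spin":0},{"x":0.011,"y":-0.089,"z":-0.095,"spin":0},{"x":0.011,"y":-0.089,"z":-0.107,"spin":0},{"x":0.011,"y":-0.089,"z":-0.1095,"spin":0},{"x":0.011,"y":-0.089,"z":-0.1095,"spin":0}]'
python3 - <<'E'
from h import *
for n in("top","scene"):
    c=cam(n);X=pts(c)
    m=(np.hypot(X[...,0]-.503,X[...,1]+.009)<.03)&(abs(X[...,2]-.102)<.003); print(n,m.sum(),X[m].mean(0).round(4) if m.any() else 0)
cv2.imwrite("pics/s13.png",cv2.resize(c["pixels"][110:310,60:350],None,fx=2.7,fy=2.7))
print(r.read_state()["ee_pos"])
E
```

```text
time: 46.38
ee_pos: [0.53, -0.2253, 0.1806]
eef_rot: [0.774, 0.633, -0.0, -0.0]
ft_force: [1.2, 0.7, 0.6]
width: 0.0603
time: 47.5
ee_pos: [0.5418, -0.3124, 0.0728]
eef_rot: [0.774, 0.633, 0.0, 0.001]
ft_force: [-0.2, 0.3, -0.2]
width: 0.0598
top 178 [ 0.5021 -0.0091  0.102 ]
scene 102 [ 0.5057 -0.0082  0.1019]
[ 0.54180922 -0.31262704  0.0729386 ]
```

View pics/s13.png

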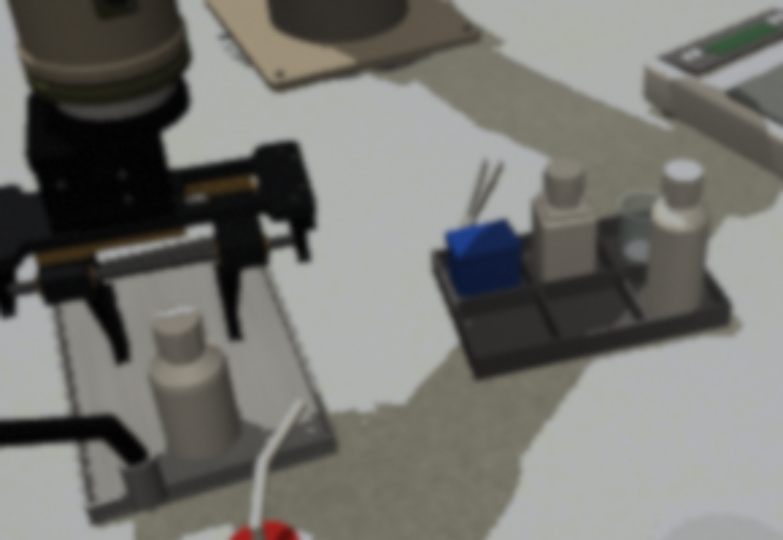

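The square bottle is back in the front-middle compartment. Only the round bottle is left.

```bash
python3 -m creep '[{"x":0,"y":0,"z":0,"spin":0},{"x":0,"y":0,"z":0,"spin":0},{"x":0,"y":0,"z":0,"spin":0},{"x":0,"y":0,"z":0,"spin":0},{"x":0,"y":0,"z":0.004,"spin":0},{"x":0,"y":0,"z":0.015,"spin":0},{"x":0,"y":0,"z":0.035,"spin":0},{"x":0,"y":0,"z":0.06,"spin":0},{"x":0,"y":0,"z":0.075,"spin":0},{"x":0,"y":0,"z":0.08,"spin":0},{"x":0,"y":0,"z":0.08,"spin":0}]' 0.015 25
python3 -m creep '[{"x":0.001,"y":0.015,"z":0,"spin":0},{"x":0.003,"y":0.045,"z":0,"spin":0},{"x":0.005,"y":0.085,"z":0,"spin":0},{"x":0.008,"y":0.125,"z":0,"spin":0},{"x":0.01,"y":0.165,"z":0,"spin":0},{"x":0.012,"y":0.198,"z":0,"spin":0},{"x":0.013,"y":0.218,"z":0,"spin":0},{"x":0.013,"y":0.2255,"z":0,"spin":0},{"x":0.013,"y":0.2255,"z":0,"spin":0},{"x":0.013,"y":0.2255,"z":-0.01,"spin":0},{"x":0.013,"y":0.2255,"z":-0.03,"spin":0}]'
python3 -m creep '[{"x":0,"y":0,"z":-0.02,"spin":0},{"x":0,"y":0,"z":-0.035,"spin":0},{"x":0,"y":0,"z":-0.043,"spin":0},{"x":0,"y":0,"z":-0.0465,"spin":0},{"x":0,"y":0,"z":-0.048,"spin":0},{"x":0,"y":0,"z":-0.0487,"spin":0},{"x":0,"y":0,"z":-0.049,"spin":0},{"x":0,"y":0,"z":-0.049,"spin":0}]'
python3 -m creep '[{"x":0,"y":0,"z":-0.0003,"spin":0},{"x":0,"y":0,"z":-0.0003,"spin":0}]'
```

```text
time: 48.98
ee_pos: [0.5412, -0.3122, 0.1517]
eef_rot: [0.774, 0.633, 0.0, -0.0]
ft_force: [0.8, 0.4, -2.3]
width: 0.0291
time: 50.35
ee_pos: [0.5543, -0.0878, 0.121]
eef_rot: [0.774, 0.633, 0.0, 0.0]
ft_force: [1.1, -0.4, -1.2]
width: 0.0295
time: 51.35
ee_pos: [0.5543, -0.0868, 0.0729]
eef_rot: [0.774, 0.633, 0.0, 0.0]
ft_force: [-0.2, -0.4, -1.8]
width: 0.0289
time: 51.6
ee_pos: [0.5544, -0.0868, 0.0727]
eef_rot: [0.774, 0.633, 0.0, 0.0]
ft_force: [0.2, 0.3, 0.6]
width: 0.0294
```

Contact. I release, rise and move clear toward the tray side.

```bash
python3 -m creep '[{"x":0,"y":0,"z":-0.0002,"spin":0},{"x":0,"y":0,"z":-0.0002,"spin":0},{"x":0,"y":0,"z":-0.0002,"spin":0},{"x":0,"y":0,"z":0.01,"spin":0},{"x":0,"y":0,"z":0.04,"spin":0},{"x":0,"y":0,"z":0.08,"spin":0},{"x":0,"y":0,"z":0.12,"spin":0},{"x":-0.01,"y":-0.03,"z":0.14,"spin":0},{"x":-0.03,"y":-0.08,"z":0.14,"spin":0},{"x":-0.05,"y":-0.13,"z":0.14,"spin":0},{"x":-0.07,"y":-0.18,"z":0.14,"spin":0},{"x":-0.09,"y":-0.22,"z":0.14,"spin":0}]' 0.06
python3 -m creep '[{"x":0,"y":-0.02,"z":0,"spin":0},{"x":0,"y":-0.03,"z":0,"spin":0},{"x":0,"y":-0.03,"z":0,"spin":0},{"x":0,"y":-0.03,"z":0,"spin":0}]'
python3 - <<'E'
from h import *
T=[("slim",.581,.043,.128),("round",.5545,-.087,.108),("square",.503,-.009,.102),("jar",.468,.308,.12),("mailer",.49,-.073,.052)]
o=[]
for n in("top","scene"):
    c=cam(n);X=pts(c);o.append(c["pixels"][130:290,60:340] if n=="top" else c["pixels"][80:270,190:470])
    for k,x,y,h in T:
        m=(np.hypot(X[...,0]-x,X[...,1]-y)<.04)&(abs(X[...,2]-h)<.003); print(n,k,m.sum(),X[m].mean(0).round(4) if m.any() else 0)
cv2.imwrite("pics/f.png",cv2.resize(np.vstack(o),None,fx=1.7,fy=1.7))
E
```

```text
time: 53.1
ee_pos: [0.4619, -0.3099, 0.2128]
eef_rot: [0.775, 0.632, -0.0, 0.0]
ft_force: [0.0, 0.2, 0.2]
width: 0.0599
time: 53.6
ee_pos: [0.4645, -0.336, 0.2124]
eef_rot: [0.774, 0.634, 0.0, -0.0]
ft_force: [0.3, 0.2, -1.0]
width: 0.0599
top slim 170 [0.5812 0.0441 0.128 ]
top round 182 [ 0.554  -0.0872  0.108 ]
top square 180 [ 0.5026 -0.0096  0.1021]
top jar 575 [0.4685 0.3072 0.1203]
top mailer 435 [ 0.4897 -0.0736  0.0521]
scene slim 108 [0.5846 0.0443 0.1277]
scene round 134 [ 0.5572 -0.0862  0.1076]
scene square 104 [ 0.5057 -0.0083  0.1017]
scene jar 193 [0.4727 0.3072 0.1204]
scene mailer 141 [ 0.4902 -0.0852  0.0517]
```

The numbers from both views show everything standing at the right height and place. I hand in.

```bash
python3 -c "
from bench import r
print(r.close_job())"
```

```text
the job is handed in; nothing more can be done
None
```

The job is done and handed in at about 54 s of the 144 s allowed. I stood the three bottles in the tray, set the jar on the balance pan, then put each bottle back in the rack compartment it came from. The bottles returned in the order slim, square, round.

**Last checks, from depth in both cameras:**

| Item | Measured | Result |
|---|---|---|
| Slim, round and square bottles | Cap tops at 128, 108 and 102 mm | Upright on the rack floor, within about 1.5 mm of where each started |
| Jar | Lid at 120 mm | Upright, about 2 mm from the pan's centre in the top view |
| Mailer | Top at 52 mm | Still in its compartment |

**Forces:** each of the seven set-downs was made by slow lowering. The highest wrist force I read was about 5 N.

**What disagreed or was not checked:**
- **Fingertip height:** the cameras showed the fingertips about 40 mm higher than the reported tool position and `r.nose_length` imply. I used the camera-measured heights, and all the grasps worked.
- **Scene camera:** it reads about 3 mm further in x than the top camera. The top camera agreed with the robot, so I went by that one.
- **Beaker:** I did not measure it at the end. It was last seen standing in its compartment in the final scene picture I viewed, just before the round bottle went back.
- **Final picture:** it could not be viewed because I had reached the 16-picture limit, so the last check rests on the depth measurements alone.

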